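Wedge a chocolate mould fast in its clamping frame

TASK

Clamp the sprayed chocolate mould in its aluminium frame: push the sliding bar by its black knob until it holds the mould firmly against the blue stop, then slide the orange thumb wedge along the blue fence, in behind the bar, until it jams the bar tight, and let go. Give each of the two a firm push of about 10 to 12 newtons at the end, but never squeeze the mould with more than 25 newtons, and leave the bottle, the cup and the spatula alone.

Things in the scene. Friction and masses are not known exactly. Their poses are not given: they have to be found in the camera images.
- frame: Fixed clamping frame: aluminium plate 12 mm thick, 260 x 350 mm, on the worktop. Origin on the worktop; +x is the clamping direction (fence, bar, mould, stop, in this order), y along the fence, z up. In these axes (mm): plate x -150 to 110, y -115 to 235. All axes named below are parallel to these.
- fence_face (a point): Nominal middle of the blue fence's straight face, on the plate; the face looks to frame +x. Fence: 24 mm high above the plate, 20 mm thick, 145 mm long to either side along y. It is bolted on by hand: its true face is up to 4 mm before or behind this point.
- stop_face (a point): Nominal middle of the blue stop's face, on the plate; it looks to frame -x, at the mould. Stop: 22 mm high above the plate, 22 mm thick, 140 mm long. Its true face is up to 3 mm before or behind this point.
- lane (a point): Middle of the wedge's lane, on the plate: about 69 mm wide between the fence and a low steel rail (12 mm high, 12 mm thick, 140 mm long), beyond the +y end of the bar.
- bar: Sliding aluminium bar; slides only along frame x, friction about 2.5 N, stays where left. Own y -75 to 45 mm, top 29.5 mm above the plate. Origin on the plate, in the plane of its flat rubber face (looks to +x, at the mould; gives 1 mm per 12 N). Its back is a 10 degree ramp: own x = -34 mm + 0.176 y, so the gap to the fence is widest at its +y end, where the wedge goes in.
- bar_knob (a point): Centre of the top of the upright black knob on the bar: a cylinder of 20 mm diameter that stands 40 mm above the bar, its top 80.5 mm above the worktop. Push its -x side.
- wedge: Loose orange plastic thumb wedge, about 140 g, on the plate in its lane, toe to -y. Origin on its underside, in the plane of its straight face (looks to -x, slides on the fence). Toe at own y = -55 mm, 34 mm thick; ramp at own x = 44 mm + 0.176 y up to y = 60. 26 mm high. At the thick end a raised thumb block, x 5 to 41, y 56 to 78 mm, 46 mm high.
- wedge_heel (a point): Point on the thumb block's end face that looks to +y (36 x 46 mm), 18 mm above the plate: push here to -y. The wedge slides easily; it may catch askew for a moment (ease, push again). It jams after 45 to 180 mm, as fence and stop are set, so feel for it; the push then rises by about 2 N per mm. Push about 0.8 times the clamping force; it does not slip back.
- mould: White chocolate mould with dark cups and orange spray, 110 x 130 x 24 mm, 300 g, loose on the plate between bar and stop, a few mm off both and slightly askew. Origin at the centre of its underside, x and y roughly as the frame's. Cracks if squeezed with more than 25 N.
- colour_bottle: Bystander: small red colour bottle, 34 mm diameter, 75 mm high, standing on the worktop beside the frame. Origin at the centre of its base.
- colour_cup: Bystander: clear plastic cup, 64 mm diameter at the rim, 55 mm high, standing beside the frame. Origin at the centre of its base.
- spatula: Bystander: spatula 200 mm long lying beyond the frame. Origin under its middle, x along it.

How it is judged (in metres and radians):
On the way, in this order (a step that is already met when the one before it is completed fails the run):
1. the bar, pushed by itself (wedge not yet bearing on it), presses the mould against the stop with over 3 N (contact force between bar and mould above 3 N and contact force between wedge and bar below 0.5 N), for 0.1 s.
2. the wedge jams the bar: over 6 N between wedge and bar and between bar and mould (contact force between wedge and bar above 6 N and contact force between bar and mould above 6 N), for 0.2 s.
At the end, for the whole second after the job is handed in: The wedge, let go, stays jammed: it bears on the bar with over 6 N and the bar on the mould with over 6 N; wedge (below 10 mm/s) at rest, wedge and mould flat on the plate (within 0.06 rad) (all of step 2 and linear speed of wedge below 0.01 m/s and angle between each of wedge, mould's own z axis and vertical below 0.06 rad); the robot touches nothing.
It fails at once if the mould is squeezed by the bar with more than 25 N (contact force between bar and mould above 25 N).
It fails at once if a bystander is shifted by more than 20 mm (distance of any of colour_bottle, colour_cup, spatula from where it was at the start of the episode above 0.02 m).
It fails at once if bottle or cup is tipped over (angle between any of colour_bottle, colour_cup's own z axis and vertical above 0.5 rad).
It also fails if it takes over 59 s, if anything falls off the work surface, if the arm or the gripper's body presses on something with over 40 N, if the wrist force passes 120 N, or if a joint passes its speed limit or range.

ROBOT

A 6-joint arm with a two-finger parallel gripper is mounted at the origin on the work surface. World frame = base frame: x ahead of the robot, y to its left, z up, the work surface at z = 0. Lengths are in mm, angles in degrees, forces in N, time in s.
With the tool pointing down it reaches from about 300 to 850 mm from the base axis. Payload 4.2 kg.
Tool frame: the origin (TCP) lies at the very end of the fingers, on their centre line; the grasp point (between the pads) lies 19 mm behind it (hold_point_z is the z of the grasp point in the tool frame, in mm); z points along the fingers, y is the direction in which the jaws open and shut (so a half turn about z gives the same grasp; the last joint's range is limited). The gripper opens to 91 mm and grips with 3 to 60 N. Pads are 32 mm wide; open, the fingers measure 118 mm over their backs; the gripper's body (76 mm by 178 mm) begins 60 mm behind the grasp point.
Start: joints at [-68.87, 18.312, 89.639, -0, 72.044, -1.146], TCP at [217.974, -532.1, 213.976] pointing down, gripper open.
Joint ranges: [-177.97, 177.97], [-48.28, 115.42], [12.27, 149.76], [-77.06, 257.06], [2.81, 150.46], [-146.56, 146.56]. Speed limits (degrees/s): [147.25, 147.25, 180, 180, 180, 180].

INTERFACE

Orientations are given as [roll, pitch, yaw] about the fixed x, y, z axes, in that order (R = Rz(yaw) Ry(pitch) Rx(roll)).
In Python, from workcell import state, grab_frame, job_done, hold_point_z gives the robot as it stands. The module is installed in compiled form; this text tells all that it offers.
- The arm moves only by the shell command python3 -m creep 'ROWS' [FORCE]. ROWS is JSON, a list of rows, each a list of 7 numbers: the closure, from 0 (fully open) to 1 (shut), then the shift along the tool's x, y, z in mm, then the turn, a rotation vector about the tool's x, y, z in degrees. A call has 1 to 5 rows; each row shifts and turns the commanded pose from where the row before left it, along the tool's axes as they then stand; what a row does not reach is not made up. A row lasts 1/8 s, in which the tool goes at most 62.5 mm and 10.7 degrees, less where a joint would pass 70% of its speed; a pose out of reach is approached as far as the arm can. A call is refused whole if a number of a shift passes 62.5 or a number of a turn 10.7, either way. A call with a gripper value outside its range is refused whole. The fingers move at their own pace and stop on an object; FORCE is the grip in N (left out, the last holds). Time passes only in rows, so rows that do not move let the fingers close. It gives the time, the measured TCP pose, the force and the opening at its end, in the units of the state.
- state(): the state, without advancing time (a new reading comes with each control period).
- grab_frame(name): name is "side" or "top"; returns a dict with "frame" (400x640x3 uint8, red, green, blue), "fx", "fy", "cx", "cy" (pixels), "k1" (the pictures are not rectified: a ray, as slopes to the right and down, at radius r is drawn at 1 + k1 r^2 times it, then the intrinsics apply), "view" (4x4, takes a point from world to camera coordinates). Camera axes: x right, y down, z forward; pixel columns grow to the right and rows downward; lengths in mm; the calibration is good to about 2 mm. A picture is of the moment at which its call begins. There is no depth.
- job_done(): hands the job in, once; it reports no verdict.
The state is a dict: "time_s": time; "qpos": joint angles; "qvel": joint speeds; "effort": joint torques, N m; "ee_pos": TCP position; "ee_rot": TCP orientation; "force": force on the tool from outside, world axes, zero at the start; "torque": the same for the moment, N m; "gripper_width": finger opening in mm.
Only numpy, scipy, OpenCV 4.12 (cv2) and the standard library are available. Lean on these libraries where they do the work, as an engineer would, in place of code of your own. Each camera call takes 0.05 s, during which the arm holds its last target.

## Working session

There is one attempt and no reset: what is moved stays moved. The work goes in short steps, Python scripts to look and compute and a shell command to move; the robot and the scene stay as the last step left them, time stands still between calls to the robot, and variables do not carry over. Pictures are saved under pics/ and viewed, and the job is handed in when it is done.

```bash
mkdir -p pics; python3 - <<'E'
from workcell import *
import cv2
print(state()); print(hold_point_z)
for n in("side","top"):
    f=grab_frame(n); cv2.imwrite(f"pics/{n}0.png",f["frame"][:,:,::-1]); print(n,{k:v for k,v in f.items() if k!="frame"})
E
```

```text
{'time_s': 0.0, 'qpos': array([-6.88697418e+01,  1.83517544e+01,  8.97074252e+01, -1.40576755e-04,
        7.20437013e+01, -1.14694456e+00]), 'qvel': array([ 0.00828863, -0.07907537,  0.03958355,  0.00928814,  0.01735659,
        0.08765664]), 'effort': array([-1.44614962e-03, -4.12470603e+01, -2.31974119e+01,  7.26050581e-02,
        4.58769780e-02, -1.17329932e-04]), 'ee_pos': array([ 217.78064606, -531.60660326,  213.11224468]), 'ee_rot': array([-1.79897137e+02, -1.92570256e-03,  2.22772445e+01]), 'force': array([ 0.35291598,  0.00639643, -0.08749075]), 'torque': array([ 0.02781397,  0.02166396, -0.02947189]), 'gripper_width': 91.26154478281909}
-18.8
side {'fx': 504.935109917068, 'fy': 504.935109917068, 'cx': 315.282698388821, 'cy': 201.63520388609692, 'k1': 0.001952734463548654, 'view': array([[-9.48359108e-01, -3.17117242e-01, -7.18727454e-03,
         5.97591733e+02],
       [-1.62039767e-01,  5.03820304e-01, -8.48474051e-01,
         1.65020794e+02],
       [ 2.72686845e-01, -8.03493470e-01, -5.29188179e-01,
         1.08203477e+03],
       [ 0.00000000e+00,  0.00000000e+00,  0.00000000e+00,
         1.00000000e+00]])}
top {'fx': 403.7712366081954, 'fy': 403.7712366081954, 'cx': 322.39072984278016, 'cy': 207.65789874256194, 'k1': -0.10189234205455706, 'view': array([[-1.26399156e-01, -9.91976931e-01,  2.24104983e-03,
         1.03809555e+02],
       [-9.68787094e-01,  1.22957984e-01, -2.15250784e-01,
         6.43301137e+02],
       [ 2.13248257e-01, -2.93786176e-02, -9.76556234e-01,
         7.10398104e+02],
       [ 0.00000000e+00,  0.00000000e+00,  0.00000000e+00,
         1.00000000e+00]])}
```

View pics/top0.png

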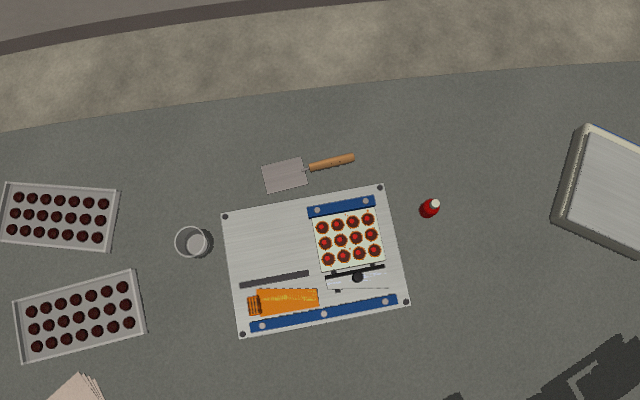

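View pics/side0.png

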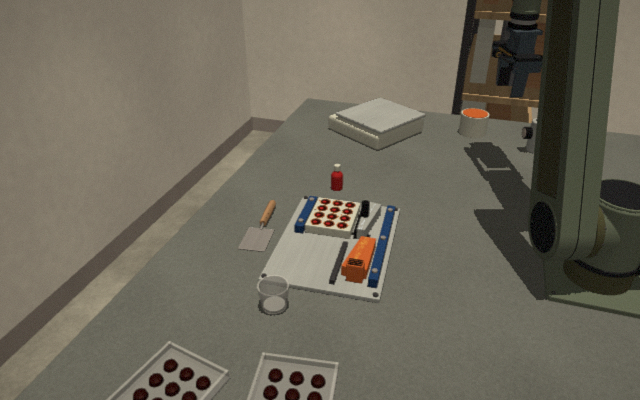

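```bash
cat > h.py <<'E'
import numpy as np, cv2
from workcell import *
def cal(f):
    K=np.array([[f["fx"],0,f["cx"]],[0,f["fy"],f["cy"]],[0,0,1.]]); return K,np.array([f["k1"],0,0,0,0]),f["view"]
def w(f,uv,z):
    K,d,V=cal(f); p=cv2.undistortPoints(np.array([[uv]],float),K,d)[0,0]
    R=V[:3,:3];t=V[:3,3]; c=-R.T@t; r=R.T@np.array([p[0],p[1],1]); return c+r*(z-c[2])/r[2]
def px(f,P):
    K,d,V=cal(f); return cv2.projectPoints(np.array([P],float),cv2.Rodrigues(V[:3,:3])[0],V[:3,3],K,d)[0][0,0]
def crop(f,name,x0,y0,x1,y1,s):
    im=cv2.resize(f["frame"][y0:y1,x0:x1,::-1],None,fx=s,fy=s,interpolation=cv2.INTER_CUBIC); 
    for x in range((x0//20+1)*20,x1,20): cv2.putText(im,str(x),(int((x-x0)*s),10),0,.35,(0,255,255),1); cv2.line(im,(int((x-x0+.5)*s),12),(int((x-x0+.5)*s),18),(0,255,255),1)
    for y in range((y0//20+1)*20,y1,20): cv2.putText(im,str(y),(0,int((y-y0)*s)),0,.35,(0,255,255),1)
    cv2.imwrite("pics/"+name+".png",im)
E
python3 - <<'E'
from h import *
f=grab_frame("top"); crop(f,"t1",210,170,420,345,3.8)
g=grab_frame("side"); crop(g,"s1",250,180,410,310,4.6)
E
```

```text
(no output)
```

View pics/t1.png

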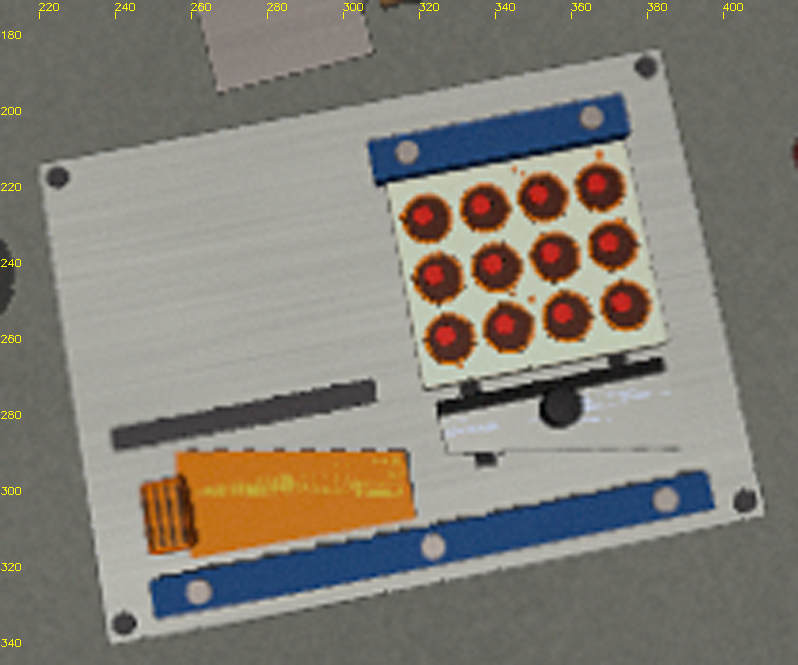

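View pics/s1.png

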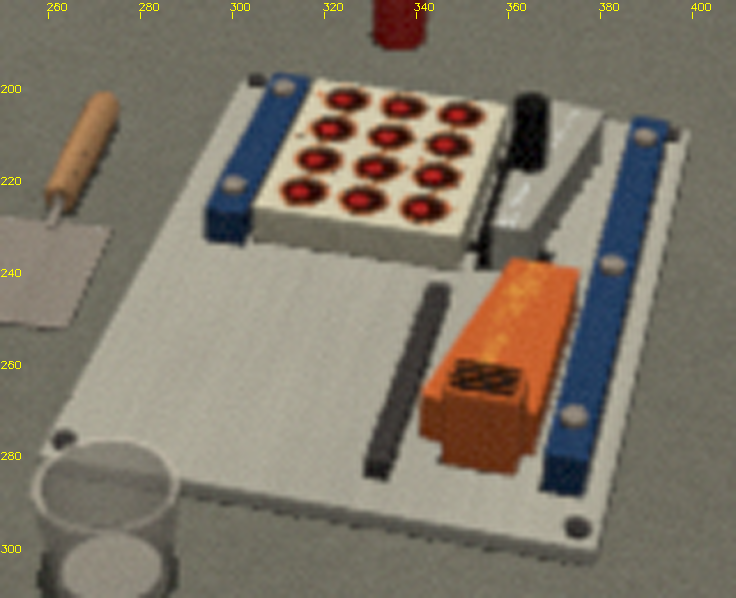

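```bash
cat >> h.py <<'E'
def T(c): return (c[0]/3.8+210,c[1]/3.8+170)
def S(c): return (c[0]/4.6+250,c[1]/4.6+180)
def fit(W,F):
    W=np.array(W)[:,:2];F=np.array(F,float); a=F-F.mean(0);b=W-W.mean(0)
    th=np.arctan2((a[:,0]*b[:,1]-a[:,1]*b[:,0]).sum(),(a*b).sum()); R=np.array([[np.cos(th),-np.sin(th)],[np.sin(th),np.cos(th)]])
    t=W.mean(0)-R@F.mean(0); return th,R,t
E
python3 - <<'E'
from h import *
f=grab_frame("top"); g=grab_frame("side")
F=[(110,235),(110,-115),(-150,-115),(-150,235)]
W=[w(f,T(c),12) for c in [(40,163),(661,50),(764,515),(110,642)]]
th,R,t=fit(W,F); print(np.degrees(th),t,[np.round((np.array(a)[:2]-t)@R-np.array(b),1) for a,b in zip(W,F)])
def fr(f,c,z,C=T): return np.round((w(f,C(c),z)[:2]-t)@R,1)
print("frame,z height")
print("fence top front edge", fr(f,(152,579),36),fr(f,(705,471),36))
print("stop bottom face edge top", fr(f,(376,186),34),fr(f,(628,137),34))
print("knob top", w(f,T((561,405)),80.5), fr(f,(561,405),80.5), "side",w(g,S((531,100)),80.5),fr(g,(531,101),80.5,S))
print("wedge toe corners top z38", fr(f,(415,516),38),fr(f,(407,450),38))
print("wedge fence side heel", fr(f,(193,556),38), "block heel",fr(f,(142,484),58),fr(f,(150,553),58))
print("side: block top heel corners",fr(g,(443,405),58,S),fr(g,(523,405),58,S),"toe",fr(g,(512,260),38,S),fr(g,(578,268),38,S))
print("mould corners z36",[fr(f,c,36) for c in[(388,183),(626,142),(665,343),(426,388)]])
print("bottle",px(f,(0,0,0))[0], "cup",w(f,(190,243),0))
print("bar rubber", fr(f,(437,402),12+20),fr(f,(664,359),32))
print("bar back", fr(f,(448,452),41.5),fr(f,(680,449),41.5))
E
```

```text
3.4104127637850454 [584.77989581  -8.00114592] [array([-1.1, -0.8]), array([-1.3,  0.6]), array([1.4, 1.4]), array([ 1. , -1.3])]
frame,z height
fence top front edge [-120.5  202.7] [-119.6  -83.5]
stop bottom face edge top [58.  55.2] [ 59.4 -81.8]
knob top [511.68739498 -25.87132951  80.5       ] [-74.  -13.5] side [512.67501169 -26.59239415  80.5       ] [-73.3 -13.3]
wedge toe corners top z38 [-113.7   66.2] [-80.4  64.2]
wedge fence side heel [-112.9  180.1] block heel [-73.4 196.5] [-107.3  197.8]
side: block top heel corners [-75.5 211. ] [-109.7  202.1] toe [-80.5  68.5] [-113.2   67. ]
mould corners z36 [array([58.1, 48.6]), array([ 56.5, -79.8]), array([-51.7, -77.3]), array([-51.2,  48.8])]
bottle 376.33502890376667 cup [626.27595911 304.20980553   0.        ]
bar rubber [-59.1  44.5] [-59.5 -75.7]
bar back [-85.3  43.9] [-106.1  -72.4]
```

```bash
python3 -m creep '[[1,0,0,0,0,0,9.4],[1,0,0,0,0,0,9.4],[1,28.5,-48.7,0,0,0,0],[1,28.5,-48.7,0,0,0,0],[1,28.5,-48.7,0,0,0,0]]' 20;  python3 -m creep '[[1,28.5,-48.7,0,0,0,0],[1,28.5,-48.7,0,0,0,0],[1,28.5,-48.7,0,0,0,0],[1,28.5,-48.7,0,0,0,0],[1,28.5,-48.7,0,0,0,0]]'; python3 -m creep '[[1,28.5,-48.7,0,0,0,0],[1,28.5,-48.7,0,0,0,0],[1,0,0,0,0,0,0],[1,0,0,0,0,0,0]]'
```

```text
time_s: 0.92
ee_pos: [295.0, -379.6, 213.9]
ee_rot: [180.0, -0.0, 3.4]
force: [0.4, -0.8, -0.4]
gripper_width: 44.0
time_s: 1.55
ee_pos: [422.6, -127.7, 214.2]
ee_rot: [180.0, -0.1, 3.5]
force: [-0.2, -0.2, -0.1]
gripper_width: 0.2
time_s: 2.05
ee_pos: [472.5, -28.9, 213.8]
ee_rot: [180.0, 0.0, 3.5]
force: [-0.3, 0.0, 0.8]
gripper_width: 0.3
```

```bash
python3 -m creep '[[1,0,0,53,0,0,0],[1,0,0,53,0,0,0],[1,0,0,52,0,0,0],[1,0,0,0,0,0,0],[1,0,0,0,0,0,0]]'; python3 - <<'E'
from h import *
g=grab_frame("side"); crop(g,"s2",250,160,450,310,4)
f=grab_frame("top"); crop(f,"t2",210,170,420,345,3.8)
E
```

```text
time_s: 2.68
ee_pos: [474.1, -29.7, 57.6]
ee_rot: [180.0, -0.2, 3.4]
force: [0.3, -0.2, 1.1]
gripper_width: 0.7
```

View pics/s2.png

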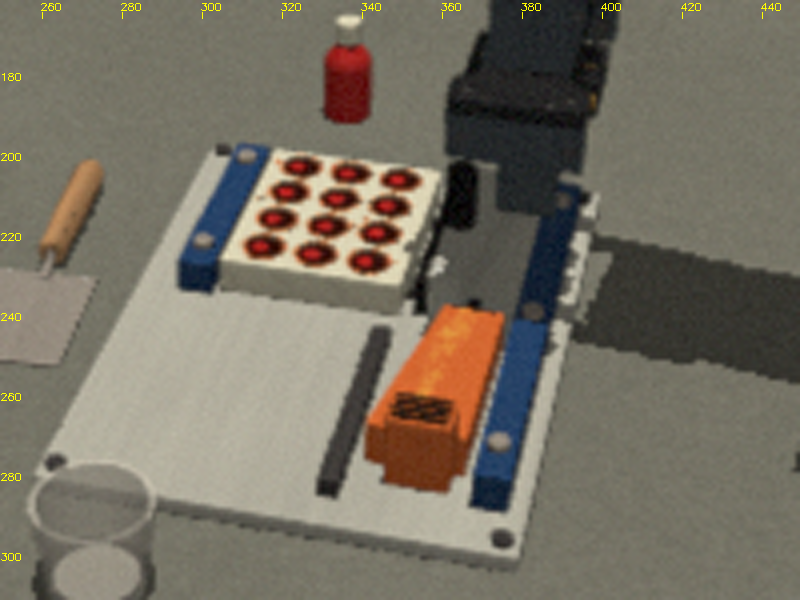

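View pics/t2.png

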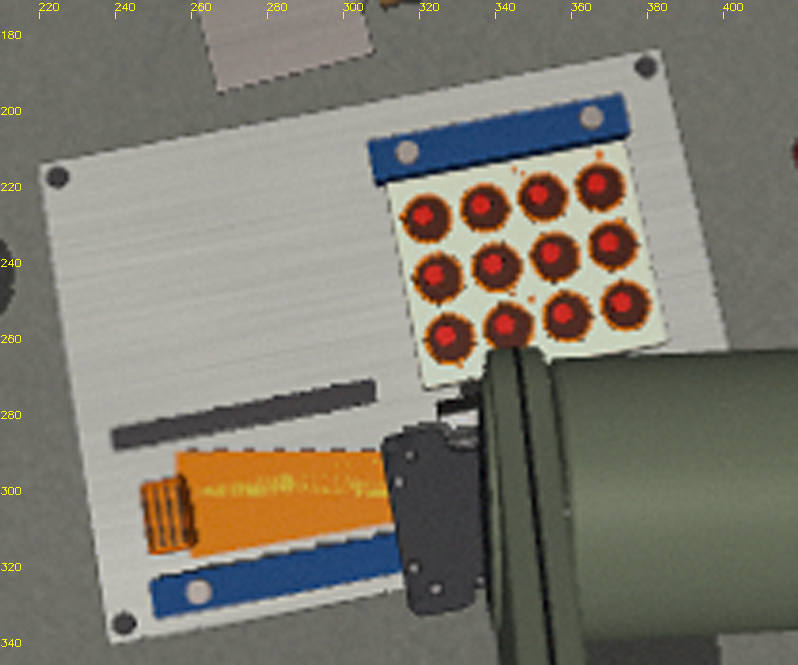

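```bash
python3 -m creep '[[1,5,-1,3,0,0,0],[1,4,0,0,0,0,0],[1,1,0,0,0,0,0],[1,0,0,0,0,0,0]]';for i in 1 2; do python3 -m creep '[[1,1,0,0,0,0,0],[1,1,0,0,0,0,0],[1,0,0,0,0,0,0]]'|grep -E "pos|force"; done
```

```text
time_s: 3.28
ee_pos: [482.9, -27.0, 53.0]
ee_rot: [180.0, -0.0, 3.5]
force: [-0.2, 0.6, 0.7]
gripper_width: 0.4
ee_pos: [484.9, -27.0, 52.9]
force: [0.2, 0.7, 0.1]
ee_pos: [486.1, -26.9, 52.9]
force: [-2.1, -0.5, 2.1]
```

```bash
for i in 1 2 3; do python3 -m creep '[[1,1,0,0,0,0,0],[1,1,0,0,0,0,0],[1,0,0,0,0,0,0]]'|grep -E "pos|force"; done
```

```text
ee_pos: [488.8, -26.7, 52.8]
force: [-2.0, -0.2, 1.2]
ee_pos: [491.0, -26.6, 52.9]
force: [-2.2, -0.5, -0.2]
ee_pos: [492.8, -26.5, 52.9]
force: [-2.5, 1.2, 0.5]
```

```bash
for i in 1 2 3 4 ; do python3 -m creep '[[1,0.5,0,0,0,0,0],[1,0,0,0,0,0,0]]'|grep -E "pos|force"; done
```

```text
ee_pos: [493.0, -26.5, 52.9]
force: [-4.2, 0.6, 1.5]
ee_pos: [493.5, -26.4, 52.9]
force: [-3.7, -1.3, 1.5]
ee_pos: [494.1, -26.4, 52.9]
force: [-4.7, 0.7, 1.5]
ee_pos: [494.8, -26.3, 52.9]
force: [-4.1, 0.1, 0.9]
```

```bash
for i in 1 2 3 4 ; do python3 -m creep '[[1,0.5,0,0,0,0,0],[1,0,0,0,0,0,0]]'|grep -E "pos|force"; done
```

```text
ee_pos: [495.3, -26.3, 52.9]
force: [-4.6, 0.8, 1.0]
ee_pos: [495.9, -26.3, 52.9]
force: [-4.6, -0.3, 0.7]
ee_pos: [496.4, -26.3, 52.9]
force: [-4.7, 0.2, -0.3]
ee_pos: [496.7, -26.3, 52.9]
force: [-5.2, -0.3, -0.0]
```

```bash
for i in 1 2 3 4 ; do python3 -m creep '[[1,0.4,0,0,0,0,0],[1,0,0,0,0,0,0]]'|grep -E "pos|force"; done
```

```text
ee_pos: [496.7, -26.3, 52.9]
force: [-5.5, 0.1, 1.3]
ee_pos: [496.8, -26.2, 52.9]
force: [-6.3, -0.2, 3.0]
ee_pos: [496.9, -26.2, 52.9]
force: [-6.4, 0.1, 2.1]
ee_pos: [496.9, -26.2, 52.9]
force: [-7.3, -1.1, 3.6]
```

```bash
for i in 1 2 3 4 5; do python3 -m creep '[[1,0.5,0,0,0,0,0],[1,0,0,0,0,0,0]]'|grep -E "pos|force"; done
```

```text
ee_pos: [497.0, -26.2, 52.8]
force: [-8.0, -1.1, 4.2]
ee_pos: [497.1, -26.2, 52.8]
force: [-10.4, -0.4, 3.9]
ee_pos: [497.2, -26.2, 52.8]
force: [-9.9, -0.2, 6.1]
ee_pos: [497.3, -26.2, 52.8]
force: [-11.8, -0.5, 6.8]
ee_pos: [497.4, -26.2, 52.9]
force: [-11.9, -1.6, 7.6]
```

```bash
python3 -m creep '[[1,0,0,0,0,0,0],[1,-6,0,0,0,0,0],[1,-8,0,0,0,0,0],[1,0,0,-50,0,0,0],[1,0,0,-50,0,0,0]]'; python3 -m creep '[[1,0,-50,0,0,0,0],[1,0,-50,0,0,0,0],[1,0,-50,0,0,0,0],[1,0,-50,0,0,0,0],[1,0,-48,0,0,0,0]]'; python3 -m creep '[[1,0,0,0,0,0,0],[1,0,0,0,0,0,0]]'; python3 - <<'E'
from h import *
s=state();th=np.radians(3.41);R=np.array([[np.cos(th),-np.sin(th)],[np.sin(th),np.cos(th)]]);t=np.array([584.8,-8])
print((s["ee_pos"][:2]-t)@R)
f=grab_frame("top"); crop(f,"t3",210,170,420,345,3.8)
g=grab_frame("side"); crop(g,"s3",250,160,450,310,4)
E
```

```text
time_s: 10.02
ee_pos: [487.9, -27.0, 154.3]
ee_rot: [180.0, -0.1, 3.5]
force: [0.5, -0.3, 0.1]
gripper_width: 0.3
time_s: 10.65
ee_pos: [473.0, 222.9, 153.6]
ee_rot: [-179.9, -0.2, 3.5]
force: [0.8, 0.1, 0.0]
gripper_width: 0.5
time_s: 10.9
ee_pos: [472.4, 220.6, 153.1]
ee_rot: [180.0, -0.1, 3.5]
force: [-0.3, 0.3, 0.1]
gripper_width: 0.3
[-98.63397755 234.84776208]
```

View pics/t3.png

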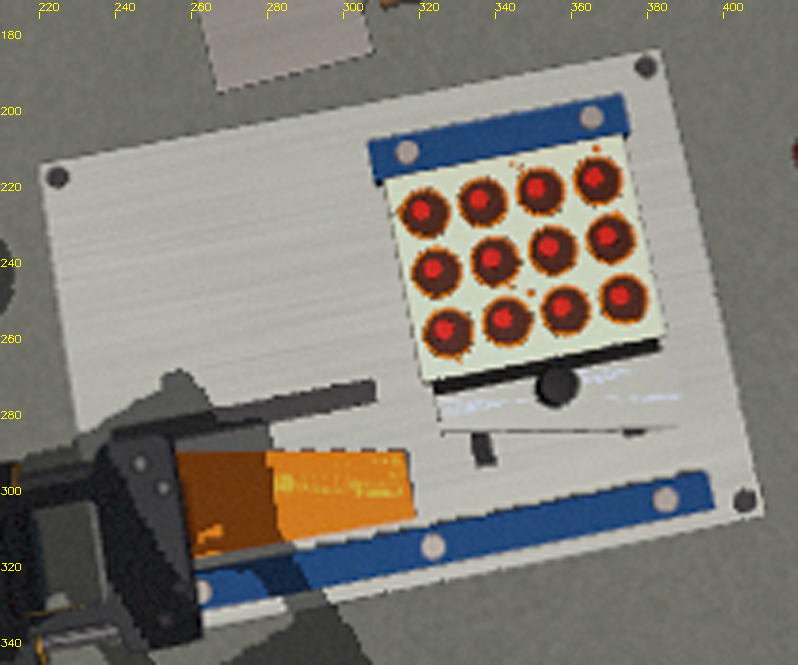

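View pics/s3.png

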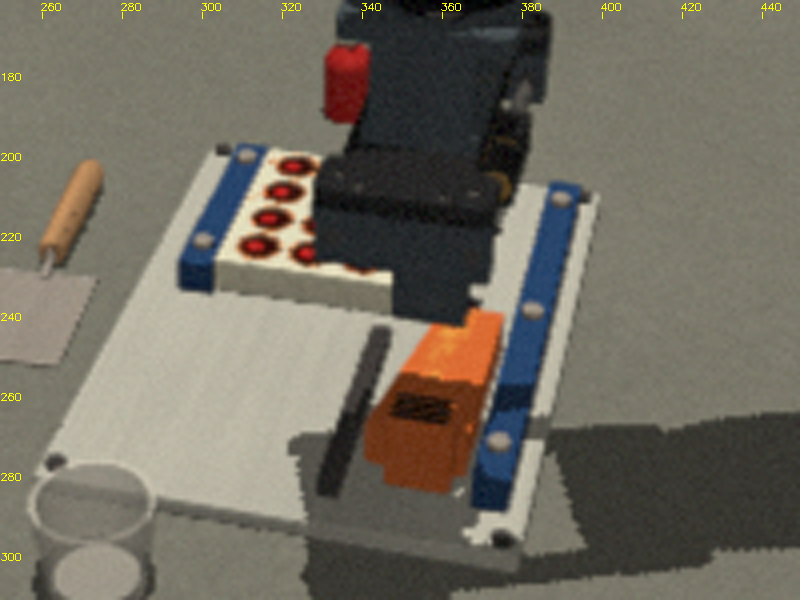

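```bash
python3 -m creep '[[1,3,0,45,0,0,0],[1,2,0,45,0,0,0],[1,0,0,30,0,0,0],[1,0,0,10,0,0,0],[1,0,0,0,0,0,0]]'; python3 -m creep '[[1,0,6,1,0,0,0],[1,0,5,0,0,0,0],[1,0,4,0,0,0,0],[1,0,2,0,0,0,0],[1,0,0,0,0,0,0]]';python3 - <<'E'
from h import *
f=grab_frame("top"); crop(f,"t4",210,170,420,345,3.8)
g=grab_frame("side"); crop(g,"s4",250,160,450,310,4)
E
```

```text
time_s: 11.62
ee_pos: [477.3, 220.4, 23.1]
ee_rot: [180.0, -0.0, 3.4]
force: [-0.6, 0.4, -0.3]
gripper_width: 0.4
time_s: 12.25
ee_pos: [478.0, 203.9, 22.0]
ee_rot: [180.0, -0.0, 3.5]
force: [0.8, 0.0, -1.0]
gripper_width: 0.6
```

View pics/s4.png

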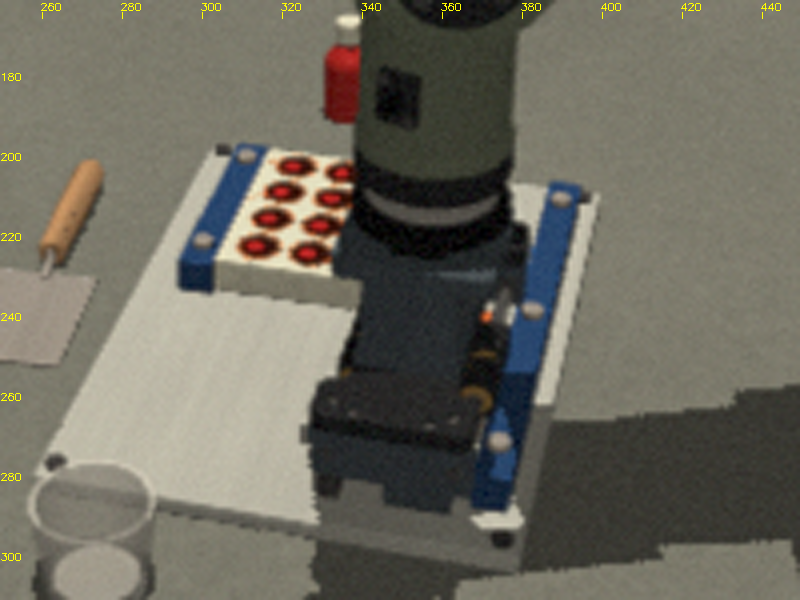

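```bash
for i in 1 2 3 4 ; do python3 -m creep '[[1,0,3,0,0,0,0],[1,0,3,0,0,0,0]]'|grep -E "pos|force"; done; python3 -m creep '[[1,0,0,0,0,0,0]]'
```

```text
ee_pos: [478.2, 197.9, 21.9]
force: [0.4, 1.1, -0.2]
ee_pos: [478.6, 191.9, 21.9]
force: [0.1, 1.0, -0.3]
ee_pos: [479.0, 185.8, 21.9]
force: [0.5, 1.0, -0.9]
ee_pos: [479.4, 179.9, 21.9]
force: [-0.6, -0.3, 0.2]
time_s: 13.48
ee_pos: [479.4, 179.7, 21.9]
ee_rot: [180.0, 0.0, 3.5]
force: [0.1, -1.3, -0.4]
gripper_width: 0.5
```

```bash
for i in 1 2 3 4 ; do python3 -m creep '[[1,0,2,0,0,0,0],[1,0,2,0,0,0,0]]'|grep -E "pos|force"; done; python3 - <<'E'
from h import *
f=grab_frame("top"); crop(f,"t5",210,170,420,345,3.8)
E
```

```text
ee_pos: [479.7, 176.1, 22.0]
force: [0.2, 0.8, -0.3]
ee_pos: [479.9, 172.0, 21.9]
force: [1.1, 0.9, -0.0]
ee_pos: [480.1, 168.0, 21.9]
force: [-0.7, 1.2, 0.1]
ee_pos: [480.4, 164.0, 21.9]
force: [0.7, 0.9, 0.2]
```

View pics/t5.png

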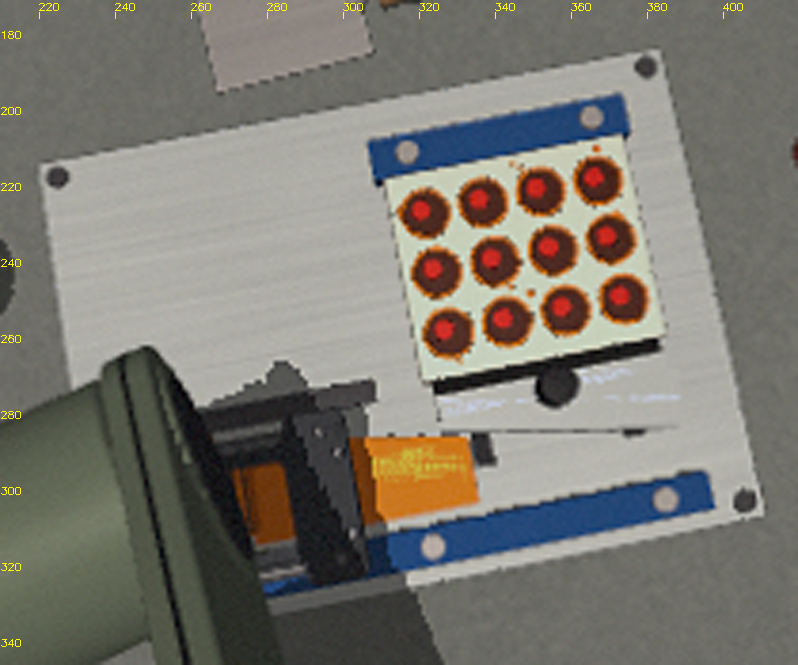

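```bash
for i in 1 2 3 4 5 ; do python3 -m creep '[[1,0,1.5,0,0,0,0],[1,0,1.5,0,0,0,0]]'|grep -E "pos|force"; done
```

```text
ee_pos: [480.5, 161.1, 21.9]
force: [0.3, -0.1, 0.3]
ee_pos: [480.7, 158.0, 21.9]
force: [-0.1, 1.0, 0.2]
ee_pos: [480.9, 155.0, 21.9]
force: [-0.2, 1.1, 1.2]
ee_pos: [481.1, 152.0, 21.9]
force: [-0.1, 1.0, 0.2]
ee_pos: [481.3, 149.0, 21.9]
force: [-0.2, 1.7, 0.3]
```

```bash
for i in 1 2 3; do python3 -m creep '[[1,0,1,0,0,0,0],[1,0,1,0,0,0,0]]'|grep -E "pos|force"; done
```

```text
ee_pos: [481.4, 147.0, 21.9]
force: [-0.3, 1.7, 0.5]
ee_pos: [481.5, 145.1, 21.9]
force: [-0.8, 1.7, -0.9]
ee_pos: [481.6, 143.1, 21.9]
force: [0.2, 1.1, 0.7]
```

```bash
for i in 1 2 3 4; do python3 -m creep '[[1,0,1,0,0,0,0],[1,0,1,0,0,0,0]]'|grep -E "pos|force"; done
```

```text
ee_pos: [481.7, 141.1, 21.9]
force: [-0.9, 2.0, 0.0]
ee_pos: [481.8, 139.0, 21.9]
force: [-0.7, 1.8, 1.0]
ee_pos: [482.0, 137.1, 21.9]
force: [0.0, 1.3, 0.7]
ee_pos: [482.1, 135.1, 21.9]
force: [-0.4, 1.5, 1.0]
```

```bash
for i in 1 2 3; do python3 -m creep '[[1,0,0.8,0,0,0,0],[1,0,0.2,0,0,0,0]]'|grep -E "pos|force"; done
```

```text
ee_pos: [482.1, 134.1, 21.9]
force: [0.7, 1.7, -0.4]
ee_pos: [482.2, 133.1, 21.9]
force: [-0.1, 0.9, 0.1]
ee_pos: [482.3, 132.1, 21.9]
force: [-0.6, 0.5, -0.4]
```

```bash
for i in 1 2 3 4; do python3 -m creep '[[1,0,0.8,0,0,0,0],[1,0,0.2,0,0,0,0]]'|grep -E "pos|force"; done;  python3 - <<'E'
from h import *
f=grab_frame("top"); crop(f,"t6",210,170,420,345,3.8)
E
```

```text
ee_pos: [482.4, 131.1, 21.9]
force: [-0.6, 1.6, -0.2]
ee_pos: [482.4, 130.1, 21.9]
force: [0.1, 1.1, -0.0]
ee_pos: [482.4, 129.1, 21.9]
force: [-0.2, 1.8, -0.2]
ee_pos: [482.5, 128.1, 21.9]
force: [0.1, 1.0, 1.0]
```

View pics/t6.png

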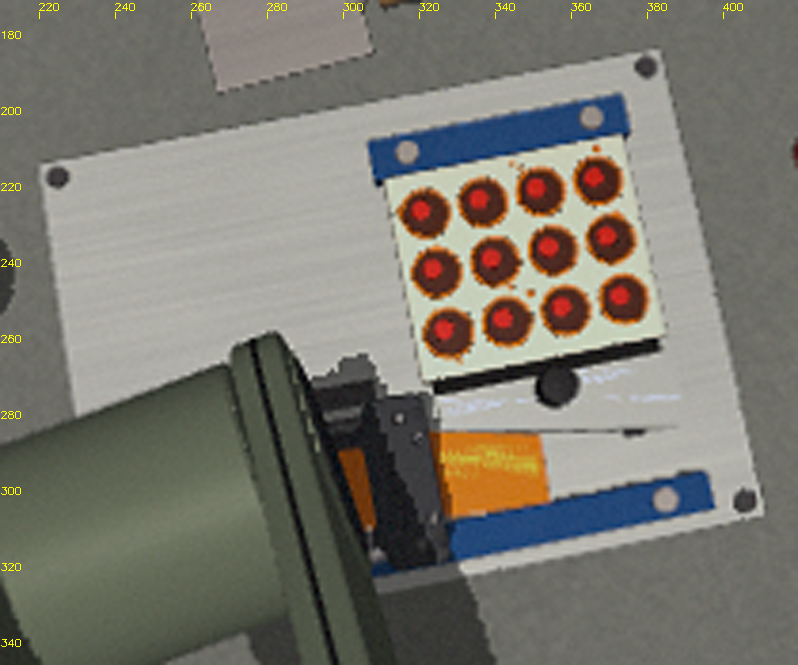

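```bash
for i in 1 2 3 4 5 6; do python3 -m creep '[[1,0,0.8,0,0,0,0],[1,0,0,0,0,0,0]]'|grep -E "pos|force"; done
```

```text
ee_pos: [482.6, 127.3, 21.9]
force: [-0.7, 1.4, 0.7]
ee_pos: [482.4, 126.6, 21.9]
force: [-2.3, 1.6, 0.7]
ee_pos: [482.3, 126.0, 21.9]
force: [-2.0, 4.5, 1.9]
ee_pos: [482.1, 125.5, 21.9]
force: [-2.8, 5.7, 1.6]
ee_pos: [482.0, 124.8, 21.9]
force: [-3.3, 6.7, 1.9]
ee_pos: [481.8, 124.2, 21.9]
force: [-4.2, 6.5, 2.2]
```

```bash
for i in 1 2 3 4; do python3 -m creep '[[1,0,0.8,0,0,0,0],[1,0,0,0,0,0,0]]'|grep -E "time|pos|force"; done
```

```text
time_s: 21.08
ee_pos: [481.7, 123.6, 21.9]
force: [-4.0, 7.7, 3.2]
time_s: 21.32
ee_pos: [481.6, 122.9, 21.9]
force: [-4.8, 8.3, 3.6]
time_s: 21.58
ee_pos: [481.4, 122.3, 22.0]
force: [-5.7, 10.2, 3.7]
time_s: 21.82
ee_pos: [481.3, 121.6, 22.0]
force: [-6.1, 9.3, 3.5]
```

```bash
python3 -m creep '[[1,0,-3,0,0,0,0],[1,0,-3,0,0,0,0],[1,-2,0,0,0,0,0],[1,0,0,0,0,0,0]]'; for i in 1 2 3 4 5 6; do python3 -m creep '[[1,0,0.8,0,0,0,0],[1,0,0,0,0,0,0]]'|grep -E "pos|force"; done
```

```text
time_s: 22.32
ee_pos: [480.6, 125.8, 21.9]
ee_rot: [180.0, 0.0, 3.5]
force: [0.4, -0.7, -1.2]
gripper_width: 0.5
ee_pos: [480.8, 125.1, 22.0]
force: [0.4, 0.2, -0.1]
ee_pos: [480.8, 124.3, 21.9]
force: [-0.6, 0.4, -0.1]
ee_pos: [480.8, 123.6, 21.9]
force: [-0.3, 0.5, -0.1]
ee_pos: [480.9, 122.8, 21.9]
force: [-0.4, 0.3, 0.1]
ee_pos: [480.9, 122.0, 21.9]
force: [0.0, 0.5, -0.5]
ee_pos: [480.7, 121.4, 21.9]
force: [-0.4, 1.5, 0.6]
```

```bash
for i in 1 2 3 4 5 6; do python3 -m creep '[[1,0,0.8,0,0,0,0],[1,0,0,0,0,0,0]]'|grep -E "pos|force"; done
```

```text
ee_pos: [480.6, 120.7, 21.9]
force: [-2.1, 4.2, 1.1]
ee_pos: [480.4, 120.0, 21.9]
force: [-3.1, 3.3, 1.9]
ee_pos: [480.2, 119.5, 21.9]
force: [-3.7, 6.6, 1.6]
ee_pos: [480.1, 118.9, 21.9]
force: [-4.1, 7.2, 3.3]
ee_pos: [479.9, 118.2, 21.9]
force: [-4.8, 7.4, 2.6]
ee_pos: [479.8, 117.5, 21.9]
force: [-5.4, 8.9, 2.9]
```

```bash
python3 - <<'E'
from h import *
f=grab_frame("top"); crop(f,"t7",290,240,400,330,7)
g=grab_frame("side"); crop(g,"s7",290,180,410,290,5.4)
E
```

```text
(no output)
```

View pics/t7.png

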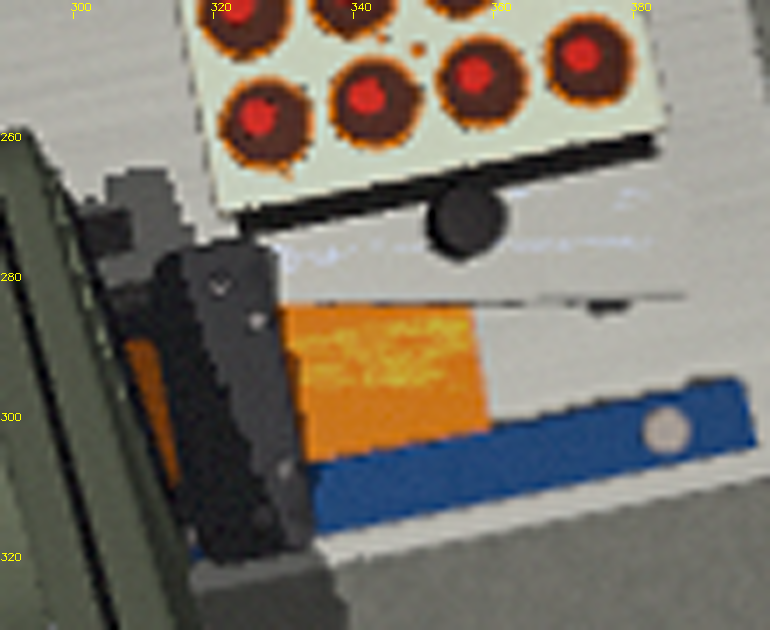

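View pics/s7.png

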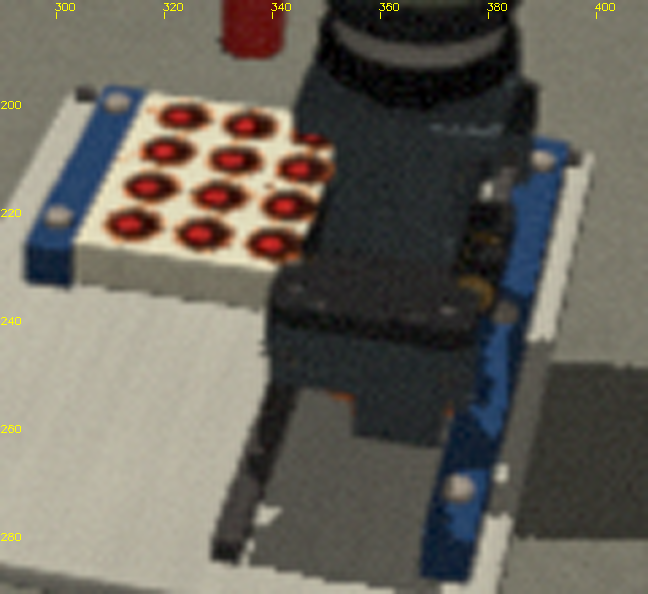

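```bash
python3 -m creep '[[1,0,-4,0,0,0,0],[1,-2,0,0,0,0,0],[1,0,3,0,0,0,0],[1,0,0,0,0,0,0]]'; for i in 1 2 3 4 5 6; do python3 -m creep '[[1,0,0.8,0,0,0,0],[1,0,0,0,0,0,0]]'|grep -E "pos|force"; done
```

```text
time_s: 25.92
ee_pos: [479.1, 117.0, 21.9]
ee_rot: [180.0, 0.0, 3.5]
force: [-0.3, 1.2, -0.1]
gripper_width: 0.5
ee_pos: [479.0, 116.5, 21.9]
force: [-0.9, 1.6, -0.2]
ee_pos: [478.9, 115.9, 21.9]
force: [-2.4, 2.8, 1.3]
ee_pos: [478.8, 115.3, 21.9]
force: [-3.2, 5.5, 1.0]
ee_pos: [478.6, 114.7, 21.9]
force: [-3.5, 5.6, 2.0]
ee_pos: [478.5, 114.1, 21.9]
force: [-4.3, 7.1, 1.8]
ee_pos: [478.4, 113.4, 21.9]
force: [-4.2, 8.1, 3.1]
```

```bash
for i in 1 2 3 4; do python3 -m creep '[[1,-1.5,0,0,0,0,0],[1,0,0,0,0,0,0]]'|grep -E "pos|force"; done
```

```text
ee_pos: [477.8, 112.4, 21.9]
force: [-1.7, 2.3, 0.9]
ee_pos: [477.0, 112.1, 22.0]
force: [-0.3, 1.0, 0.7]
ee_pos: [476.5, 112.1, 22.1]
force: [5.4, -0.4, -2.8]
ee_pos: [476.5, 112.1, 22.3]
force: [6.8, -2.1, -5.7]
```

```bash
python3 -m creep '[[1,4,0,0,0,0,0],[1,0,0,0,0,0,0]]'|grep -E "time|pos|force"; for i in 1 2 3 4 5 ; do python3 -m creep '[[1,0,0.8,0,0,0,0],[1,0,0,0,0,0,0]]'|grep -E "pos|force"; done
```

```text
time_s: 28.68
ee_pos: [476.7, 112.3, 21.8]
force: [-0.0, -0.0, 0.2]
ee_pos: [476.8, 111.7, 21.8]
force: [-1.1, 0.8, 0.1]
ee_pos: [476.8, 111.5, 21.9]
force: [-1.3, 5.3, 0.1]
ee_pos: [476.9, 111.1, 21.9]
force: [-1.9, 6.5, 0.2]
ee_pos: [476.9, 110.6, 22.0]
force: [-2.2, 8.3, 1.1]
ee_pos: [476.9, 110.1, 22.1]
force: [-2.4, 8.3, 0.6]
```

```bash
for i in 1 2 3; do python3 -m creep '[[1,0,0.8,0,0,0,0],[1,0,0,0,0,0,0]]'|grep -E "pos|force"; done
```

```text
ee_pos: [477.0, 109.6, 22.1]
force: [-3.3, 9.6, 1.1]
ee_pos: [477.0, 109.1, 22.2]
force: [-3.2, 11.4, 2.5]
ee_pos: [477.0, 108.6, 22.2]
force: [-4.0, 13.7, 2.8]
```

```bash
python3 -m creep '[[1,0,0,0,0,0,0],[1,0,0,0,0,0,0]]'|grep -E "time|pos|force"; python3 -m creep '[[1,0,-3,0,0,0,0],[1,0,-3,0,0,0,0],[1,0,0,0,0,0,0]]'|grep -E "time|pos|force"; for i in 1 2 3 4 5; do python3 -m creep '[[1,0,0.8,0,0,0,0],[1,0,0,0,0,0,0]]'|grep -E "pos|force"; done
```

```text
time_s: 30.92
ee_pos: [477.1, 108.6, 22.2]
force: [-2.3, 13.0, 1.3]
time_s: 31.3
ee_pos: [477.6, 111.9, 21.9]
force: [0.8, 0.6, 0.3]
ee_pos: [477.6, 110.9, 21.9]
force: [0.6, 0.4, -0.4]
ee_pos: [477.6, 110.3, 21.9]
force: [-0.3, -0.2, -0.3]
ee_pos: [477.7, 109.6, 21.9]
force: [0.8, -0.3, -0.1]
ee_pos: [477.7, 108.8, 21.9]
force: [-0.9, -0.5, -0.1]
ee_pos: [477.7, 108.7, 21.9]
force: [-0.4, 5.6, -0.8]
```

```bash
for i in 1 2 3; do python3 -m creep '[[1,0,0.8,0,0,0,0],[1,0,0,0,0,0,0]]'|grep -E "pos|force"; done
```

```text
ee_pos: [477.7, 108.6, 22.0]
force: [-0.6, 9.1, -0.6]
ee_pos: [477.8, 108.6, 22.1]
force: [-2.6, 12.1, 0.1]
ee_pos: [477.8, 108.3, 22.3]
force: [-2.2, 14.1, 2.3]
```

Firmly jammed: there is stiff resistance at the same place. I'll release, retreat and look.

```bash
python3 -m creep '[[1,0,-4,0,0,0,0],[1,0,-10,0,0,0,0],[1,0,-20,0,0,0,0],[1,0,-20,-40,0,0,0],[1,0,-20,-60,0,0,0]]'; python3 -m creep '[[1,0,-60,-10,0,0,0],[1,0,-60,0,0,0,0],[1,0,-60,0,0,0,0],[1,0,0,0,0,0,0]]'; python3 - <<'E'
from h import *
f=grab_frame("top"); crop(f,"t8",210,170,420,345,3.8)
g=grab_frame("side"); crop(g,"s8",250,160,450,310,4)
E
```

```text
time_s: 33.92
ee_pos: [472.2, 179.3, 120.8]
ee_rot: [179.9, 0.2, 3.5]
force: [1.4, 0.6, 0.5]
gripper_width: 0.6
time_s: 34.42
ee_pos: [462.0, 362.6, 130.8]
ee_rot: [-180.0, -0.0, 3.8]
force: [-0.3, -0.9, -0.4]
gripper_width: 0.5
```

View pics/t8.png

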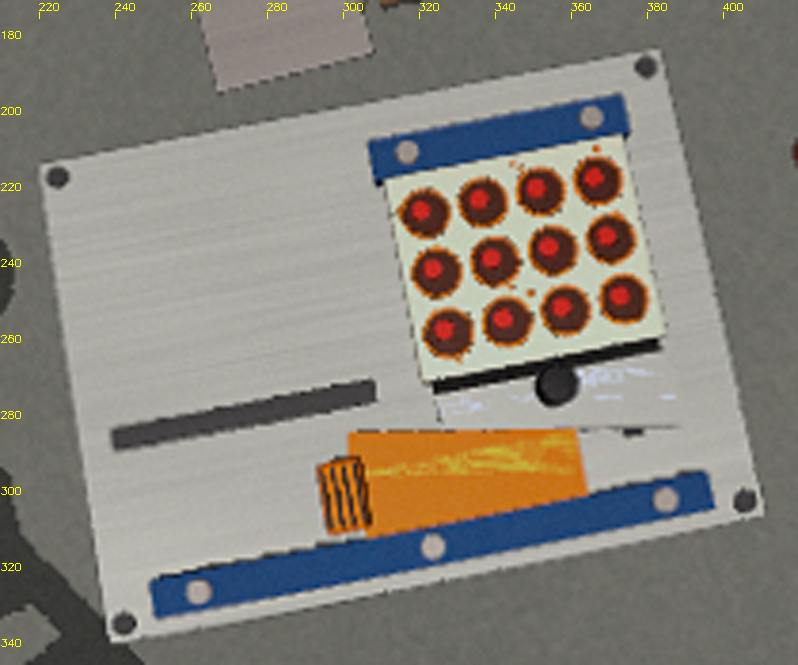

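View pics/s8.png

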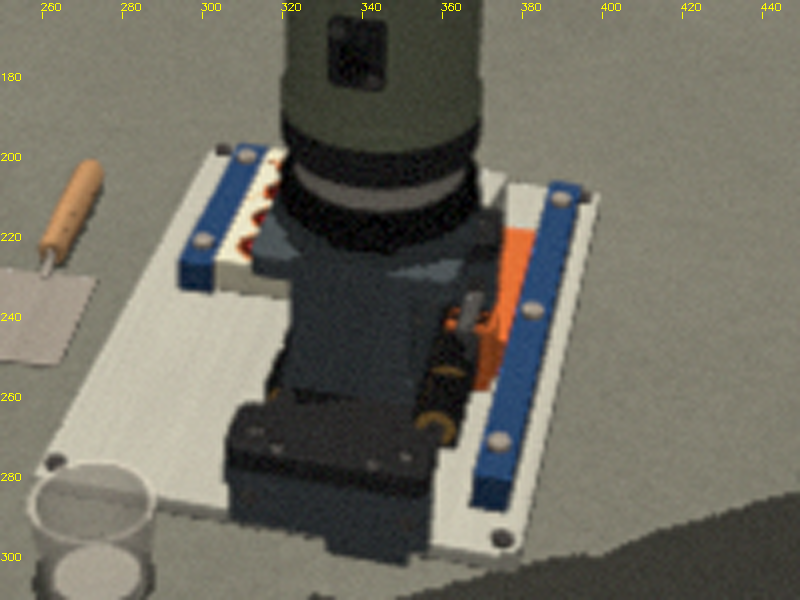

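```bash
python3 -c "
from workcell import *
print(state()['force'],state()['ee_pos']);job_done()"
```

```text
[ 0.3023668  -0.04755484  0.56721473] [461.95961997 358.81444547 130.61969631]
the job is handed in; nothing more can be done
```

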